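# Arm the bench welder's guarded switch

### The arm

A 6-joint arm with a two-finger parallel gripper is mounted at the origin on the work surface. World frame = base frame: x ahead of the robot, y to its left, z up, the work surface at z = 0. Lengths are in m, angles in rad, forces in N, time in s.
With the tool pointing down it reaches from about 0.3 to 0.875 m from the base axis. Payload 6.4 kg.
Tool frame: the origin (TCP) lies between the finger pads; the fingertips stand ctrl.tip_extent ahead of it and the grasp point (between the pads) is the TCP (ctrl.tip_extent is the distance from the TCP to the fingertips, in m); z points along the fingers, y is the line along which they close (so a half turn about z gives the same grasp; the last joint's range is limited). The gripper opens to 85 mm and grips with 20 to 120 N. Pads are 22 mm wide; open, the fingers measure 114 mm over their backs; the gripper's body (76 mm by 85 mm) begins 54 mm behind the grasp point. The pads swing forward as they close: fully open they stand 13 mm farther back than shut.
Start: joints at [0.996, 0.181, 1.607, -0, 1.354, -0.206], TCP at [0.207, 0.536, 0.25] pointing down, gripper open.
Joint ranges: [-2.99, 2.99], [-0.89, 2.07], [0.3, 2.58], [-1.14, 4.28], [0, 2.63], [-3.12, 3.12]. Speed limits (rad/s): [2.57, 2.57, 3.01, 3.14, 3.14, 3.14].

### API

Orientations are given as a unit quaternion [w, x, y, z].
In Python, from bench import ctrl gives the robot as it stands.
- The arm moves only by the tool send_rows, never from a script. Its arguments are lists of equal length, an entry for each row: "dr": the turn, a rotation vector about the tool's x, y, z in units of 6 degrees (1.0 is 6 degrees), a list of three; "xyz": the shift along the tool's x, y, z in cm, a list of three; "jaw": the opening in per cent of the stroke, from 0 (shut) to 100 (fully open). In form: {"dr": [[wx, wy, wz], ...], "xyz": [[dx, dy, dz], ...], "jaw": [jaw, ...]}. A call has exactly 8 rows; each row is the pose to reach, as a shift and turn from the pose commanded when the call began, along the tool's axes at that moment; what a row does not reach only later rows make up. A row lasts 1/8 s, in which the tool goes at most 62.5 mm and 10.7 degrees, less where a joint would pass 70% of its speed; a pose out of reach is approached as far as the arm can. A call with a gripper value outside its range is refused whole. The fingers move at their own pace and stop on an object; the grip force is fixed at half the most. Time passes only in rows, so rows that repeat a pose let the fingers close, or fill a call up. It gives the time, the measured TCP pose, the force, the opening and the grip force at its end, in the units of the state.
- ctrl.get_obs(): the state, without advancing time (a new reading comes with each control period).
- ctrl.camera(name): name is "scene" or "top" or "wrist"; returns the picture (384x512x3 uint8, red, green, blue); there is no depth.
- ctrl.calibration(name): a dict with "camera_matrix" (3x3 intrinsics, pixels), "D" ([k1, k2, p1, p2, k3] as OpenCV has them; the pictures are not rectified), "world_from_camera" (4x4, takes a point from camera to world coordinates). Camera axes: x right, y up, looking along -z (the intrinsics and any distortion apply to the point x, -y, -z); pixel columns grow to the right and rows downward; lengths in m; the calibration is good to about 2 mm. A picture is of the moment at which its call begins: read the wrist's pose just before it. calibration takes no time and is no camera call; for the wrist camera it gives the pose at the moment of the call.
- ctrl.hand_in(): hands the job in; it is judged then, once.
The state is a dict: "time_s": time; "q": joint angles; "dq": joint speeds; "joint_efforts": joint torques, N m; "eef_pos": TCP position; "eef_rot": TCP orientation; "wrist_force": force on the tool from outside, world axes, zero at the start; "torque": the same for the moment, N m; "opening": opening from 0.0 (shut) to 1.0 (fully open); "grasp_force": force on a finger pad.
Only numpy, scipy, OpenCV 4.12 (cv2) and the standard library are available. Lean on these libraries where they do the work, as an engineer would, in place of code of your own. Each camera call takes 0.05 s, during which the arm holds its last target. There are 200 camera calls.

### The job

Arm the bench welder. On the switch box with the round pressure gauge on top, lift the sprung steel guard flap by its front tongue until it stands up by itself, push the toggle lever underneath sideways, fully over to the gauge's side, then tip the flap forward again and let it drop shut. Leave the flap of the other switch box, the one with the bar-shaped rotary knob, alone.

Things in the scene. Friction and masses are not known exactly. Their poses are not given: they have to be found in the camera images.
- gauge_box: Green box to operate, fixed, 92 (x -56 to 36) x 190 (y -65 to 125) x 60 mm high, round gauge 56 mm wide, 84 high at x 0, y 92. Origin: bench level below the flap's middle; x from front (robot side) to hinge, y to the gauge, z up; turned up to 15 deg. Walled well on top: inside x -46 to 26, y -55 to 55, floor z 60; walls to z 106, front wall (x -50 to -46) to z 90. All mm, box axes.
- gauge_guard (a joint): Angle of its steel flap, rad: 0 shut, 1.57 upright, stop 1.7. 118 mm wide, 3 thick, underside z 108 mm, hinge along y at x 30, z 108; reaches to x -50, then a tongue (y -20 to 20) overhangs the box front to x -78, free space below it. Tongue lifts up and over to +x. Spring and weight drop it shut from below 1.2; above 1.35 its stiff hinge holds it where left. Lifting takes 2 to 3 N at the tongue, tipping it back 1 N near its top.
- gauge_toggle (a joint): Angle of the toggle lever in the well, rad: 0 = leaning 0.5 rad away from the gauge (ball centre x -14, y -3, z 95 mm), 1.0 = leaning 0.5 rad to the gauge (ball centre x -14, y 33, z 95), stops at both. Starts 0 to 0.1. Steel rod 8 mm thick, pivot x -14, y 15, z 62, ball 16 mm wide. Stays where left; 1.3 N at the ball moves it.
- dial_guard (a joint): Angle, rad, of the like flap on the other box, which is the same but has a black bar-shaped rotary knob instead of the gauge. It is to stay shut (0).

How it is judged:
By the outcome, as a careful person would: the job done as asked, in the order asked, and still so for the second after the job is handed in, with the robot touching nothing.
It also fails if it takes over 48 s, if anything falls off the work surface, if the arm or the gripper's body presses on something with over 40 N, if the wrist force passes 120 N, or if a joint passes its speed limit or range.

## Working session

There is one attempt and no reset: what is moved stays moved. The work goes in short steps, Python scripts to look and compute and a tool call to move; the robot and the scene stay as the last step left them, time stands still between calls to the robot, and variables do not carry over. Pictures are saved under pics/ and viewed, at most 10 in all, crops included, and the job is handed in when it is done.

Besides the shell and the picture viewer there is one more tool, called by a JSON object that holds its "api" and its "payload", one argument or row to a line. send_rows: Moves the arm, as the interface text tells. Its arguments: {"type":"object","properties":{"dr":{"type":"array","items":{"type":"array","items":{"type":"number"}}},"xyz":{"type":"array","items":{"type":"array","items":{"type":"number"}}},"jaw":{"type":"array","items":{"type":"number"}}},"required":["dr","xyz","jaw"]}

```bash
mkdir -p pics; ls; python3 - <<'E'
from bench import ctrl
import cv2,numpy as np
o=ctrl.get_obs();print(o['time_s'],o['eef_pos'],o['eef_rot'],o['opening'],ctrl.tip_extent)
a=ctrl.camera('scene');b=ctrl.camera('top')
cv2.imwrite('pics/scene.png',a[...,::-1]);cv2.imwrite('pics/top.png',b[...,::-1])
for n in('scene','top'):
    c=ctrl.calibration(n);print(n,np.round(c['camera_matrix'],1).tolist(),np.round(c['D'],3),np.round(c['world_from_camera'],3).tolist())
E
```

```text
pics
0.0 [0.20696731 0.53589363 0.24938519] [-3.31040146e-04  1.83354145e-01  9.83046531e-01 -8.15706688e-04] 0.9973466446923032 0.019
scene [[467.3, 0.0, 261.4], [0.0, 467.3, 188.1], [0.0, 0.0, 1.0]] [-0.172  0.     0.     0.     0.   ] [[0.345, -0.68, 0.647, 1.126], [0.938, 0.261, -0.227, -0.212], [-0.015, 0.686, 0.728, 0.669], [0.0, 0.0, 0.0, 1.0]]
top [[390.8, 0.0, 251.8], [0.0, 390.8, 191.3], [0.0, 0.0, 1.0]] [-0.12  0.    0.    0.    0.  ] [[0.022, 0.994, -0.109, 0.53], [-1.0, 0.023, 0.011, -0.022], [0.013, 0.109, 0.994, 0.891], [0.0, 0.0, 0.0, 1.0]]
```

View pics/scene.png

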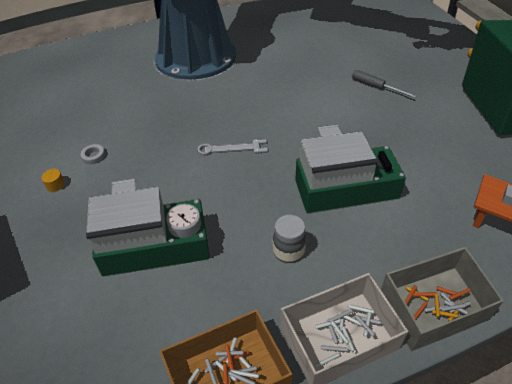

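View pics/top.png

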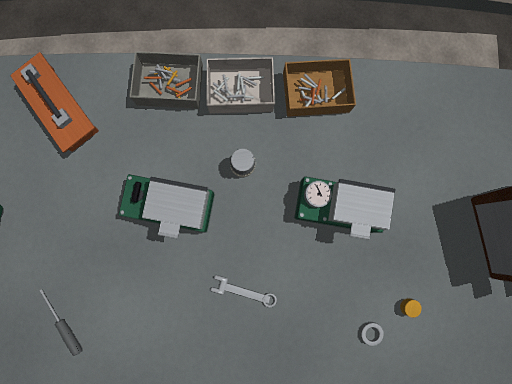

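Top view: the gauge box is on the right (flap about cols 332–394, rows 180–230; tongue about (361,231); gauge (318,193)). The dial box is on the left at about (165,205). In the scene view, the gauge box is at (150,225). I'll zoom in on both views for corner measurement.

```bash
cat > h.py <<'E'
import cv2,numpy as np
from bench import ctrl
def ray(n,px,c=None):
    c=c or ctrl.calibration(n);T=np.array(c['world_from_camera'])
    u=cv2.undistortPoints(np.array(px,float).reshape(-1,1,2),np.array(c['camera_matrix']),np.array(c['D']))[:,0]
    d=np.c_[u[:,0],-u[:,1],-np.ones(len(u))]@T[:3,:3].T
    return T[:3,3],d/np.linalg.norm(d,axis=1)[:,None]
def plane(n,px,z,c=None):
    o,d=ray(n,px,c);return o+d*((z-o[2])/d[:,2])[:,None]
def tri(n1,p1,n2,p2,c1=None,c2=None):
    o1,d1=ray(n1,p1,c1);o2,d2=ray(n2,p2,c2);R=[]
    for a,b in zip(d1,d2):
        s=np.linalg.lstsq(np.c_[a,-b],o2-o1,rcond=None)[0]
        P,Q=o1+s[0]*a,o2+s[1]*b;R.append([*(P+Q)/2,np.linalg.norm(P-Q)])
    return np.array(R)
def project(n,P,c=None):
    c=c or ctrl.calibration(n);T=np.linalg.inv(np.array(c['world_from_camera']))
    p=np.atleast_2d(P)@T[:3,:3].T+T[:3,3];p=p*[1,-1,-1]
    return cv2.projectPoints(p,np.zeros(3),np.zeros(3),np.array(c['camera_matrix']),np.array(c['D']))[0][:,0]
E
python3 - <<'E'
import cv2,numpy as np
a=cv2.imread('pics/scene.png')[170:280,75:215];b=cv2.imread('pics/top.png')[165:245,290:402]
A=cv2.resize(a,None,fx=5,fy=5,interpolation=cv2.INTER_CUBIC)
B=cv2.resize(b,None,fx=7,fy=7,interpolation=cv2.INTER_CUBIC)
cv2.imwrite('pics/a.png',A);cv2.imwrite('pics/b.png',B)
E
```

```text
(no output)
```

View pics/a.png

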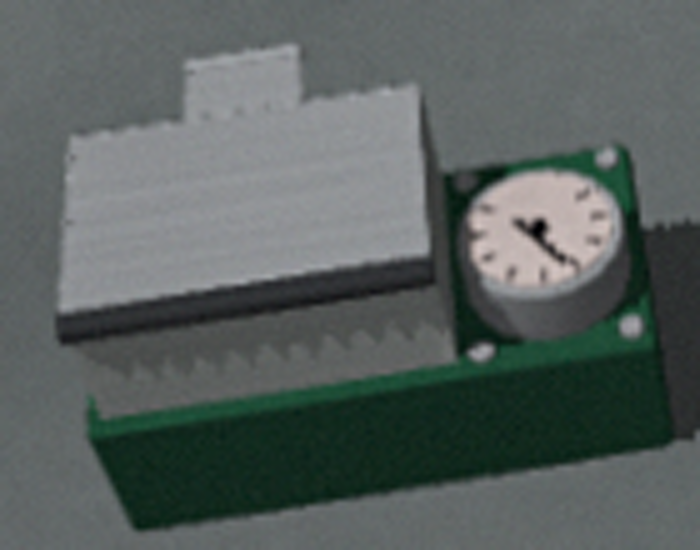

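View pics/b.png

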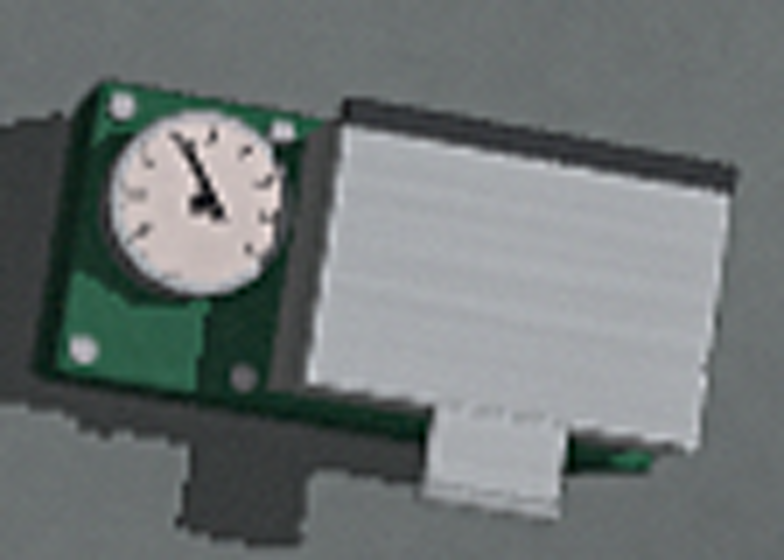

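The zoomed crops show the flap corners, tongue and gauge clearly, and the box is yawed by a few degrees. I'll triangulate the corners next.

```bash
python3 - <<'E'
from h import *
np.set_printoptions(precision=4,suppress=True)
S=np.array([(187,62),(298,45),(72,138),(417,86),(435,262),(60,315),(543,232)],float)
T=np.array([(558,512),(424,491),(697,450),(308,383),(345,125),(730,190),(200,203)],float)
s=(S+.5)/5-.5+[75,170];t=(T+.5)/7-.5+[290,165]
print(tri('scene',s,'top',t))
P=plane('top',t,.111);print(P);Q=plane('scene',s,.111);print(Q)
M=(P+Q)/2
# fit box frame: local coords of flap corners & tongue
L=np.array([(-78,-20),(-78,20),(-50,-59),(-50,59),(30,59),(30,-59)])/1000
for X in(P[:6,:2],Q[:6,:2],M[:6,:2]):
    a=L-L.mean(0);b=X-X.mean(0);th=np.arctan2((a[:,0]*b[:,1]-a[:,1]*b[:,0]).sum(),(a*b).sum())
    R=np.array([[np.cos(th),-np.sin(th)],[np.sin(th),np.cos(th)]]);o=X.mean(0)-R@L.mean(0)
    print('yaw deg',np.degrees(th),'org',o,'res mm',((X-(L@R.T+o))*1000).round(1).tolist())
g=(plane('top',t[6:],.084)+plane('scene',s[6:],.084))/2;print('gauge loc',(g[0,:2]-o)@R)
E
```

```text
[[ 0.527  -0.2697  0.1119  0.0017]
 [ 0.5323 -0.2313  0.111   0.0031]
 [ 0.5455 -0.3123  0.1092  0.0018]
 [ 0.563  -0.1971  0.1081  0.0014]
 [ 0.6386 -0.2078  0.1065  0.0002]
 [ 0.6217 -0.3234  0.11    0.0026]
 [ 0.6173 -0.1703  0.0815  0.0015]]
[[ 0.5272 -0.2691  0.111 ]
 [ 0.5327 -0.2297  0.111 ]
 [ 0.5456 -0.3107  0.111 ]
 [ 0.563  -0.1958  0.111 ]
 [ 0.638  -0.2066  0.111 ]
 [ 0.6218 -0.3216  0.111 ]
 [ 0.6143 -0.1642  0.111 ]]
[[ 0.5256 -0.2706  0.111 ]
 [ 0.5316 -0.2328  0.111 ]
 [ 0.547  -0.3129  0.111 ]
 [ 0.5656 -0.1979  0.111 ]
 [ 0.6425 -0.2079  0.111 ]
 [ 0.622  -0.3245  0.111 ]
 [ 0.6426 -0.1731  0.111 ]]
yaw deg -8.325392015804798 org [ 0.6037 -0.2603] res mm [[3.6, -0.3], [3.2, -0.5], [-0.1, 0.8], [0.3, -1.1], [-3.9, -0.4], [-3.1, 1.4]]
yaw deg -8.860182461862365 org [ 0.6047 -0.2628] res mm [[1.1, -0.1], [1.0, -1.8], [0.8, 0.5], [1.3, -1.1], [-0.9, 1.2], [-3.3, 1.2]]
yaw deg -8.595091552073264 org [ 0.6042 -0.2616] res mm [[2.3, -0.2], [2.1, -1.1], [0.4, 0.7], [0.8, -1.1], [-2.4, 0.4], [-3.2, 1.3]]
gauge loc [0.0002 0.0925]
```

```bash
cat > plan.py <<'E'
from h import *
from scipy.spatial.transform import Rotation as Ro
YAW=np.radians(-8.6);O=np.array([.6042,-.2616,0]);RB=Ro.from_euler('z',YAW)
def box2w(p):return O+RB.apply(np.array(p)/1000.)
def w2box(p):return RB.inv().apply(np.array(p)-O)*1000
def Rt(tau):   # tool z = (sin,0,-cos) in box frame, tool y = box y
    s,c=np.sin(np.radians(tau)),np.cos(np.radians(tau))
    return RB*Ro.from_matrix(np.array([[-c,0,s],[0,1,0],[-s,0,-c]]))
def tcp(tip,tau):return box2w(tip)-ctrl.tip_extent*Rt(tau).as_matrix()[:,2]
def now():
    o=ctrl.get_obs();q=np.array(o['eef_rot']);return np.array(o['eef_pos']),Ro.from_quat(q[[1,2,3,0]]),o
def C2tip(x,z,tau,y=0):  # upper-corner position -> tip centre
    t=np.radians(tau);return [x-11*np.cos(t),y,z-11*np.sin(t)]
def rows(wps,src=None):
    """wps: (tip box mm, tilt deg); prints dr, xyz relative to the pose now (or src=(tip,tilt))"""
    p,R,o=now()
    if src: p,R=tcp(*src),Rt(src[1])
    for tip,tau in wps:
        d=R.inv().apply(tcp(tip,tau)-p)*100;r=np.degrees((R.inv()*Rt(tau)).as_rotvec())/6
        print('dr',(r.round(2)+0).tolist(),'xyz',(d.round(1)+0).tolist())
def stat():
    p,R,o=now();tip=p+ctrl.tip_extent*R.as_matrix()[:,2]
    print('t',round(o['time_s'],2),'tip box',w2box(tip).round(1),'zdir',RB.inv().apply(R.as_matrix()[:,2]).round(3),'F',np.round(o['wrist_force'],1),'open',round(o['opening'],2),'q',np.round(o['q'],2))
E
python3 - <<'E'
from plan import *
stat()
rows([((-130,0,230),0),((-200,0,230),45),(C2tip(-126,145,45),45)])
E
```

```text
t 0.1 tip box [-512.   729.2  230.5] zdir [-0.001 -0.001 -1.   ] F [ 0.3 -0.2  0.5] open 1.0 q [ 1.    0.18  1.61  0.    1.35 -0.21]
dr [-0.01, 0.0, -2.09] xyz [-53.1, -62.9, 0.1]
dr [-0.83, -7.47, -1.97] xyz [-45.0, -64.7, 0.7]
dr [-0.83, -7.47, -1.97] xyz [-51.4, -63.3, 10.0]
```

{"api": "send_rows", "payload": {
  "dr": [
    [0,0,0],
    [0,0,0],
    [0,0,-0.5],
    [0,0,-1],
    [0,0,-1.5],
    [0,-1,-2],
    [0,-2,-2],
    [0,-3,-2]
  ],
  "xyz": [
    [-4,-4.5,0],
    [-8,-9,0],
    [-12,-14,0],
    [-16,-19,0],
    [-20,-24,0],
    [-23,-29,0],
    [-27,-34,0],
    [-30,-39,0]
  ],
  "jaw": [0,0,0,0,0,0,0,0]
}}

```text
time_s: 1.1
eef_pos: [0.3468, 0.0628, 0.2505]
eef_rot: [0.155, 0.077, 0.984, -0.03]
wrist_force: [0.5, 0.3, 0.6]
opening: 0.003
grasp_force: 0.0
```

```bash
python3 - <<'E'
from plan import *
stat()
rows([((-200,0,230),45),(C2tip(-126,145,45),45)])
E
```

```text
t 1.1 tip box [-297.1  281.6  232.4] zdir [ 0.31  -0.036 -0.95 ] F [0.5 0.3 0.6] open 0.0 q [-0.12 -0.64  2.3  -0.05  1.17 -1.52]
dr [-0.34, -4.48, 0.08] xyz [-8.3, -28.1, 4.5]
dr [-0.34, -4.48, 0.08] xyz [-11.7, -27.7, 15.3]
```

{"api": "send_rows", "payload": {
  "dr": [
    [0,0,0],
    [0,0,0],
    [0,-0.5,0],
    [-0.1,-1.5,0],
    [-0.2,-2.5,0],
    [-0.3,-3.5,0.1],
    [-0.35,-4.5,0.1],
    [-0.35,-4.5,0.1]
  ],
  "xyz": [
    [-3,-4,1],
    [-6,-8,2],
    [-8,-13,3],
    [-9,-18,4],
    [-9,-23,5],
    [-9.5,-27.7,8],
    [-10,-27.7,11],
    [-11,-27.7,13]
  ],
  "jaw": [0,0,0,0,0,0,0,0]
}}

```text
time_s: 2.1
eef_pos: [0.4459, -0.2305, 0.1774]
eef_rot: [0.372, 0.082, 0.924, -0.026]
wrist_force: [0.6, 0.2, 0.4]
opening: 0.0
grasp_force: 0.0
```

```bash
python3 - <<'E'
from plan import *
stat()
rows([(C2tip(-126,145,45),45),(C2tip(-70,88,45),45),(C2tip(-64,93,45),45)])
cv2.imwrite('pics/w1.png',ctrl.camera('wrist')[...,::-1])
E
```

```text
t 2.1 tip box [-148.     6.9  163.6] zdir [ 0.692 -0.006 -0.722] F [0.6 0.2 0.4] open 0.0 q [-1.07 -0.23  2.37  0.96  0.74 -3.12]
dr [-0.06, -0.2, -0.22] xyz [0.8, -0.7, 2.9]
dr [-0.06, -0.2, -0.22] xyz [0.7, -0.7, 10.9]
dr [-0.06, -0.2, -0.22] xyz [-0.1, -0.6, 10.9]
```

View pics/w1.png

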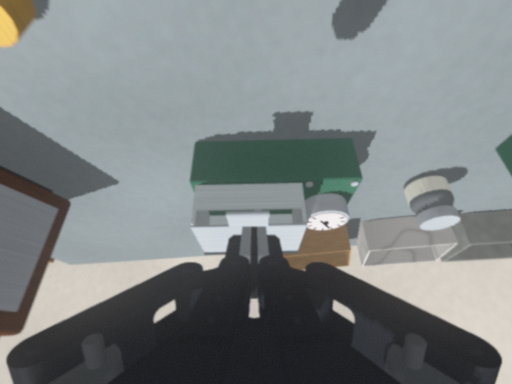

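The wrist view shows the box ahead: flap at about (250,225), tongue (248,218), gauge (327,212), with the closed fingers at (255,250). Joint 6 is sitting at its limit, so I plan to turn the tool half round, which leaves the closed fingers the same. First I'll check where the camera sits.

```bash
python3 - <<'E'
from plan import *
p,R,o=now();T=np.array(ctrl.calibration('wrist')['world_from_camera'])
print('cam in tool cm',R.inv().apply(T[:3,3]-p)*100, 'tool x in box',RB.inv().apply(R.as_matrix()[:,0]))
E
cat >> plan.py <<'E'
_Rt=Rt
def Rt(tau,flip=True):return _Rt(tau)*Ro.from_euler('z',np.pi) if flip else _Rt(tau)
E
```

```text
cam in tool cm [  6.83256344  -0.09946817 -12.33463091] tool x in box [-0.72243922  0.01936    -0.69116334]
```

{"api": "send_rows", "payload": {
  "dr": [
    [0,0,1.7],
    [0,0,3.4],
    [0,0,5.1],
    [0,0,6.8],
    [0,0,8.5],
    [0,0,10.2],
    [0,0,11.9],
    [0,0,13.6]
  ],
  "xyz": [
    [0,0,0],
    [0,0,0],
    [0,0,0],
    [0,0,0],
    [0,0,0],
    [0,0,0],
    [0,0,0],
    [0,0,0]
  ],
  "jaw": [0,0,0,0,0,0,0,0]
}}

```text
time_s: 3.15
eef_pos: [0.4479, -0.2294, 0.1808]
eef_rot: [0.3, 0.663, 0.649, 0.224]
wrist_force: [-0.5, 0.3, -1.2]
opening: 0.003
grasp_force: 0.0
```

```bash
python3 - <<'E'
from plan import *
stat()
rows([(C2tip(-126,145,45),45),(C2tip(-70,88,45),45)])
E
```

```text
t 3.15 tip box [-146.1    8.4  167.1] zdir [ 0.694 -0.003 -0.72 ] F [-0.5  0.3 -1.2] open 0.0 q [-1.07 -0.24  2.36  0.95  0.74 -1.69]
dr [-0.13, 0.16, 16.24] xyz [-0.7, -1.3, 3.0]
dr [-0.13, 0.16, 16.24] xyz [-0.7, -1.2, 11.0]
```

{"api": "send_rows", "payload": {
  "dr": [
    [0,0,1.7],
    [0,0,3.4],
    [0,0,5.1],
    [0,0,6.8],
    [0,0,8.5],
    [0,0,10.2],
    [0,0,11.9],
    [-0.1,0.1,13.6]
  ],
  "xyz": [
    [0,0,0],
    [0,0,0],
    [0,-0.5,0],
    [0,-1,0],
    [-0.3,-1,0],
    [-0.7,-1.3,0],
    [-0.7,-1.3,0.5],
    [-0.7,-1.3,1]
  ],
  "jaw": [0,0,0,0,0,0,0,0]
}}

```text
time_s: 4.15
eef_pos: [0.4452, -0.2381, 0.1655]
eef_rot: [0.081, 0.923, 0.059, 0.372]
wrist_force: [0.4, 0.0, -0.0]
opening: 0.001
grasp_force: 0.0
```

```bash
python3 - <<'E'
from plan import *
stat()
rows([(C2tip(-126,145,45),45),(C2tip(-70,86,45),45)])
E
```

```text
t 4.15 tip box [-147.4   -0.5  152. ] zdir [ 0.704 -0.001 -0.711] F [ 0.4  0.  -0. ] open 0.0 q [-1.1  -0.19  2.37  1.03  0.73 -0.38]
dr [0.0, 0.05, 2.65] xyz [-0.1, -0.1, 2.0]
dr [0.0, 0.05, 2.65] xyz [-0.2, -0.1, 10.1]
```

{"api": "send_rows", "payload": {
  "dr": [
    [0,0,1.5],
    [0,0,2.65],
    [0,0,2.65],
    [0,0,2.65],
    [0,0,2.65],
    [0,0,2.65],
    [0,0,2.65],
    [0,0,2.65]
  ],
  "xyz": [
    [-0.2,-0.1,0],
    [-0.2,-0.1,1],
    [-0.2,-0.1,3],
    [-0.2,-0.1,5],
    [-0.2,-0.1,7],
    [-0.2,-0.1,8.5],
    [-0.2,-0.1,9.6],
    [-0.2,-0.1,10.1]
  ],
  "jaw": [0,0,0,0,0,0,0,0]
}}

```text
time_s: 5.15
eef_pos: [0.514, -0.2479, 0.0916]
eef_rot: [0.029, 0.923, -0.067, 0.379]
wrist_force: [0.0, -0.4, 0.0]
opening: 0.0
grasp_force: 0.0
```

```bash
cat >> plan.py <<'E'
def lift(phi,tau=45,s=20,rc=88,r=108):
    f,t=np.radians(phi),np.radians(tau)
    if phi<tau: C=np.array([30-r*np.cos(f),108+r*np.sin(f)])+s*np.array([np.sin(t),-np.cos(t)])
    else: C=np.array([30-rc*np.cos(f),108+rc*np.sin(f)])
    return (C2tip(C[0],C[1],tau),tau)
E
python3 - <<'E'
from plan import *
stat()
rows([lift(f) for f in(0,6,12,18,24,30,36,42,50,58,66,74,80,84,88,90)])
cv2.imwrite('pics/s2.png',cv2.resize(ctrl.camera('scene')[150:280,60:220,::-1],None,fx=4,fy=4))
E
```

```text
t 5.15 tip box [-77.8   0.   78.1] zdir [ 0.703 -0.    -0.711] F [ 0.  -0.4  0. ] open 0.0 q [-0.94  0.17  2.24  1.36  0.53 -0.38]
dr [0.0, 0.05, 0.04] xyz [1.0, 0.0, -0.1]
dr [0.0, 0.05, 0.04] xyz [1.8, 0.0, -0.9]
dr [0.0, 0.05, 0.04] xyz [2.7, 0.0, -1.6]
dr [0.0, 0.05, 0.04] xyz [3.7, 0.0, -2.1]
dr [0.0, 0.05, 0.04] xyz [4.7, 0.0, -2.6]
dr [0.0, 0.05, 0.04] xyz [5.8, 0.0, -3.0]
dr [0.0, 0.05, 0.04] xyz [6.9, 0.0, -3.2]
dr [0.0, 0.05, 0.04] xyz [8.0, 0.0, -3.3]
dr [0.0, 0.05, 0.04] xyz [9.4, 0.0, -3.3]
dr [0.0, 0.05, 0.04] xyz [10.6, 0.1, -3.1]
dr [0.0, 0.05, 0.04] xyz [11.8, 0.1, -2.8]
dr [0.0, 0.05, 0.04] xyz [12.9, 0.1, -2.3]
dr [0.0, 0.05, 0.04] xyz [13.7, 0.1, -1.8]
dr [0.0, 0.05, 0.04] xyz [14.2, 0.1, -1.4]
dr [0.0, 0.05, 0.04] xyz [14.6, 0.1, -1.0]
dr [0.0, 0.05, 0.04] xyz [14.8, 0.1, -0.8]
```

View pics/s2.png

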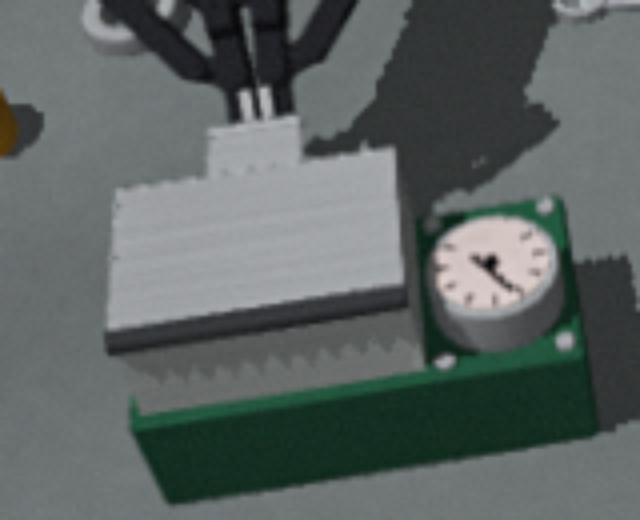

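The view shows the fingertips under the tongue, centred near (262,105), so I'll start the lift.

{"api": "send_rows", "payload": {
  "dr": [
    [0,0,0],
    [0,0,0],
    [0,0,0],
    [0,0,0],
    [0,0,0],
    [0,0,0],
    [0,0,0],
    [0,0,0]
  ],
  "xyz": [
    [1,0,-0.1],
    [1.8,0,-0.9],
    [2.7,0,-1.6],
    [3.7,0,-2.1],
    [4.7,0,-2.6],
    [5.8,0,-3],
    [6.9,0,-3.2],
    [8,0,-3.3]
  ],
  "jaw": [0,0,0,0,0,0,0,0]
}}

```text
time_s: 6.2
eef_pos: [0.5465, -0.2527, 0.1715]
eef_rot: [0.03, 0.923, -0.068, 0.378]
wrist_force: [-1.1, 0.2, -0.8]
opening: -0.001
grasp_force: 1.1
```

```bash
python3 - <<'E'
from plan import *
stat()
rows([lift(f) for f in(48,55,62,69,76,82,86,90)])
E
```

```text
t 6.2 tip box [-45.1   0.2 158. ] zdir [ 0.702 -0.001 -0.712] F [-1.1  0.2 -0.8] open -0.0 q [-0.87  0.03  2.15  1.03  0.57  0.05]
dr [0.01, 0.06, 0.04] xyz [1.1, 0.0, 0.0]
dr [0.01, 0.06, 0.04] xyz [2.2, 0.0, 0.2]
dr [0.01, 0.06, 0.04] xyz [3.2, 0.0, 0.4]
dr [0.01, 0.06, 0.04] xyz [4.2, 0.0, 0.8]
dr [0.01, 0.06, 0.04] xyz [5.2, 0.0, 1.3]
dr [0.01, 0.06, 0.04] xyz [6.0, 0.0, 1.8]
dr [0.01, 0.06, 0.04] xyz [6.4, 0.0, 2.2]
dr [0.01, 0.06, 0.04] xyz [6.9, 0.0, 2.6]
```

{"api": "send_rows", "payload": {
  "dr": [
    [0,0,0],
    [0,0,0],
    [0,0,0],
    [0,0,0],
    [0,0,0],
    [0,0,0],
    [0,0,0],
    [0,0,0]
  ],
  "xyz": [
    [1.1,0,0],
    [2.2,0,0.2],
    [3.2,0,0.4],
    [4.2,0,0.8],
    [5.2,0,1.3],
    [6,0,1.8],
    [6.4,0,2.2],
    [6.8,0,2.5]
  ],
  "jaw": [0,0,0,0,0,0,0,0]
}}

```text
time_s: 7.2
eef_pos: [0.6125, -0.2627, 0.2011]
eef_rot: [0.03, 0.923, -0.068, 0.379]
wrist_force: [-1.4, -0.2, -1.0]
opening: -0.003
grasp_force: 0.7
```

```bash
python3 - <<'E'
from plan import *
stat()
rows([((-40,0,195),45),((-40,-34,195),45),((-10,-34,88),45)])
cv2.imwrite('pics/s3.png',np.hstack([cv2.resize(ctrl.camera('scene')[100:280,50:230,::-1],(400,400)),cv2.resize(ctrl.camera('top')[130:260,275:405,::-1],(400,400))]))
E
```

```text
t 7.2 tip box [2.180e+01 1.000e-01 1.875e+02] zdir [ 0.703 -0.001 -0.711] F [-1.4 -0.2 -1. ] open -0.0 q [-0.77  0.11  1.99  0.9   0.55  0.27]
dr [0.01, 0.06, 0.03] xyz [-3.9, 0.0, -4.9]
dr [0.01, 0.06, 0.03] xyz [-3.9, 3.4, -4.9]
dr [0.01, 0.06, 0.03] xyz [-9.3, 3.4, 4.9]
```

View pics/s3.png

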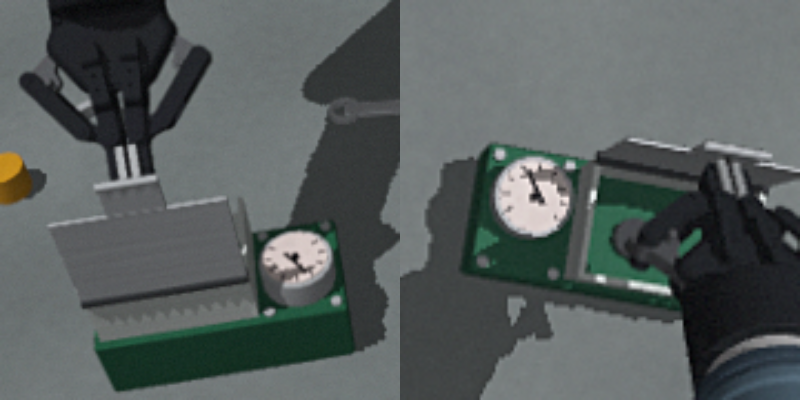

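The scene half shows the flap standing with the fingers behind its tongue. The top half shows the well open and the toggle ball at about (632,240). Next I'll back off and take a look.

{"api": "send_rows", "payload": {
  "dr": [
    [0,0,0],
    [0,0,0],
    [0,0,0],
    [0,0,0],
    [0,0,0],
    [0,0,0],
    [0,0,0],
    [0,0,0]
  ],
  "xyz": [
    [-0.5,0,-0.6],
    [-1,0,-1.2],
    [-2,0,-2.5],
    [-3,0,-3.8],
    [-3.9,0.5,-4.9],
    [-3.9,1.5,-4.9],
    [-3.9,2.5,-4.9],
    [-3.9,3.4,-4.9]
  ],
  "jaw": [0,0,0,0,0,0,0,0]
}}

```text
time_s: 8.3
eef_pos: [0.5458, -0.2883, 0.2089]
eef_rot: [0.03, 0.922, -0.068, 0.379]
wrist_force: [0.7, 0.0, -0.6]
opening: -0.004
grasp_force: 0.0
```

```bash
python3 - <<'E'
from plan import *
stat()
rows([((-10,-34,110),45),((-10,-34,88),45)])
s=ctrl.camera('scene')[...,::-1];t=ctrl.camera('top')[...,::-1];w=ctrl.camera('wrist')[...,::-1]
cv2.imwrite('pics/s_full.png',s);cv2.imwrite('pics/t_full.png',t)
cv2.imwrite('pics/s4.png',np.hstack([cv2.resize(s[120:280,60:220],(400,400)),cv2.resize(t[150:260,290:400],(400,400))]))
# predicted tongue-top corners for candidate angles
for f in(70,80,86,90,96):
    a=np.radians(f);P=[box2w([30-108*np.cos(a),y,108+108*np.sin(a)]) for y in(-20,20)]
    print(f,((project('scene',P)-[60,120])*2.5).round(0).tolist(),((project('top',P)-[290,150])*400/110+[400,0]).round(0).tolist())
E
```

```text
t 8.3 tip box [-40.4 -35.2 195.4] zdir [ 0.703 -0.002 -0.711] F [ 0.7  0.  -0.6] open -0.0 q [-0.93  0.01  2.08  0.93  0.66  0.14]
dr [0.02, 0.05, 0.03] xyz [-3.9, -0.1, 8.2]
dr [0.02, 0.05, 0.03] xyz [-5.4, -0.1, 9.8]
70 [[88.0, 121.0], [156.0, 110.0]] [[771.0, 184.0], [693.0, 170.0]]
80 [[85.0, 137.0], [154.0, 126.0]] [[780.0, 146.0], [701.0, 132.0]]
86 [[83.0, 149.0], [153.0, 138.0]] [[784.0, 124.0], [705.0, 109.0]]
90 [[82.0, 158.0], [153.0, 147.0]] [[786.0, 109.0], [707.0, 94.0]]
96 [[82.0, 173.0], [153.0, 162.0]] [[788.0, 86.0], [710.0, 72.0]]
```

View pics/s4.png

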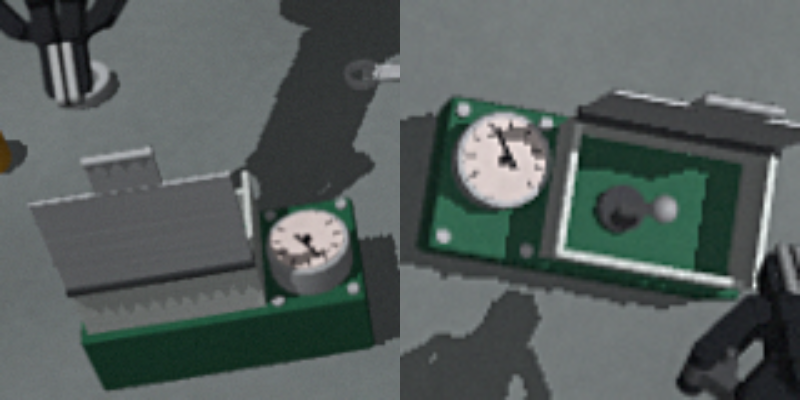

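The flap stands at about 90° in both views, with the tongue corners matching at (82,158)/(153,148). The toggle ball is at (664,210) in the crop. I'll get its local position and then descend on its -y side.

```bash
python3 - <<'E'
from plan import *
print(w2box(plane('top',[[290+264*.275,150+210*.275]],.095)[0]))
E
```

```text
[-15.54907083  -1.03015339  95.        ]
```

{"api": "send_rows", "payload": {
  "dr": [
    [0,0,0],
    [0,0,0],
    [0,0,0],
    [0,0,0],
    [0,0,0],
    [0,0,0],
    [0,0,0],
    [0,0,0]
  ],
  "xyz": [
    [-0.5,0,1.5],
    [-1.5,0,3],
    [-2.5,0,5],
    [-3.2,0,6.6],
    [-3.9,0,8.2],
    [-4.4,0,8.8],
    [-4.9,-0.1,9.3],
    [-5.4,-0.1,9.8]
  ],
  "jaw": [0,0,0,0,0,0,0,0]
}}

```text
time_s: 9.45
eef_pos: [0.576, -0.2909, 0.1012]
eef_rot: [0.03, 0.922, -0.068, 0.379]
wrist_force: [0.1, -0.0, 0.1]
opening: -0.0
grasp_force: 0.0
```

```bash
python3 - <<'E'
from plan import *
stat()
rows([((-10,y,88),45) for y in(-30,-25,-20,-15,-10,-5,0,5,8,11)])
E
```

```text
t 9.45 tip box [-10.1 -33.3  87.7] zdir [ 0.703 -0.001 -0.711] F [ 0.1 -0.   0.1] open -0.0 q [-0.88  0.29  2.05  1.27  0.51 -0.23]
dr [0.01, 0.05, 0.03] xyz [0.0, -0.3, 0.0]
dr [0.01, 0.05, 0.03] xyz [0.0, -0.8, 0.0]
dr [0.01, 0.05, 0.03] xyz [0.0, -1.3, 0.0]
dr [0.01, 0.05, 0.03] xyz [0.0, -1.8, 0.0]
dr [0.01, 0.05, 0.03] xyz [0.0, -2.3, 0.0]
dr [0.01, 0.05, 0.03] xyz [0.0, -2.8, 0.0]
dr [0.01, 0.05, 0.03] xyz [0.0, -3.3, 0.0]
dr [0.01, 0.05, 0.03] xyz [0.0, -3.8, 0.0]
dr [0.01, 0.05, 0.03] xyz [0.0, -4.1, 0.0]
dr [0.01, 0.05, 0.03] xyz [0.0, -4.4, 0.0]
```

{"api": "send_rows", "payload": {
  "dr": [
    [0,0,0],
    [0,0,0],
    [0,0,0],
    [0,0,0],
    [0,0,0],
    [0,0,0],
    [0,0,0],
    [0,0,0]
  ],
  "xyz": [
    [0,-0.5,0],
    [0,-1,0],
    [0,-1.5,0],
    [0,-2,0],
    [0,-2.5,0],
    [0,-3,0],
    [0,-3.4,0],
    [0,-3.8,0]
  ],
  "jaw": [0,0,0,0,0,0,0,0]
}}

```text
time_s: 10.45
eef_pos: [0.5815, -0.2528, 0.1007]
eef_rot: [0.029, 0.923, -0.068, 0.379]
wrist_force: [0.2, -1.7, -0.3]
opening: -0.0
grasp_force: 0.7
```

{"api": "send_rows", "payload": {
  "dr": [
    [0,0,0],
    [0,0,0],
    [0,0,0],
    [0,0,0],
    [0,0,0],
    [0,0,0],
    [0,0,0],
    [0,0,0]
  ],
  "xyz": [
    [0,-0.1,0],
    [0,-0.2,0],
    [0,-0.3,0],
    [0,-0.3,0],
    [0,-0.3,0],
    [0,-0.3,0],
    [0,-0.3,0],
    [0,-0.3,0]
  ],
  "jaw": [0,0,0,0,0,0,0,0]
}}

```text
time_s: 11.45
eef_pos: [0.582, -0.2504, 0.101]
eef_rot: [0.03, 0.922, -0.068, 0.379]
wrist_force: [-0.8, -1.0, -0.5]
opening: -0.0
grasp_force: 0.3
```

```bash
python3 - <<'E'
from plan import *
stat()
E
```

```text
t 11.45 tip box [-10.3   7.8  87.5] zdir [ 0.703 -0.001 -0.711] F [-0.8 -1.  -0.5] open -0.0 q [-0.8   0.26  2.1   1.31  0.46 -0.22]
```

Contact is at lever-friction level (about 1–1.7 N). I'll keep going in small steps until the stop shows as a force rise.

{"api": "send_rows", "payload": {
  "dr": [
    [0,0,0],
    [0,0,0],
    [0,0,0],
    [0,0,0],
    [0,0,0],
    [0,0,0],
    [0,0,0],
    [0,0,0]
  ],
  "xyz": [
    [0,-0.1,0],
    [0,-0.1,0],
    [0,-0.2,0],
    [0,-0.2,0],
    [0,-0.3,0],
    [0,-0.3,0],
    [0,-0.3,0],
    [0,-0.3,0]
  ],
  "jaw": [0,0,0,0,0,0,0,0]
}}

```text
time_s: 12.45
eef_pos: [0.5825, -0.2474, 0.101]
eef_rot: [0.03, 0.922, -0.068, 0.379]
wrist_force: [-0.6, -1.0, -0.7]
opening: -0.001
grasp_force: 0.4
```

{"api": "send_rows", "payload": {
  "dr": [
    [0,0,0],
    [0,0,0],
    [0,0,0],
    [0,0,0],
    [0,0,0],
    [0,0,0],
    [0,0,0],
    [0,0,0]
  ],
  "xyz": [
    [0,-0.1,0],
    [0,-0.1,0],
    [0,-0.2,0],
    [0,-0.2,0],
    [0,-0.2,0],
    [0,-0.2,0],
    [0,-0.2,0],
    [0,-0.2,0]
  ],
  "jaw": [0,0,0,0,0,0,0,0]
}}

```text
time_s: 13.45
eef_pos: [0.5827, -0.2457, 0.101]
eef_rot: [0.03, 0.922, -0.068, 0.379]
wrist_force: [-0.5, -3.0, -0.2]
opening: -0.002
grasp_force: 1.3
```

```bash
python3 - <<'E'
from plan import *
stat()
E
```

```text
t 13.45 tip box [-10.3  12.5  87.5] zdir [ 0.703 -0.002 -0.711] F [-0.5 -3.  -0.2] open -0.0 q [-0.8   0.25  2.1   1.32  0.45 -0.22]
```

{"api": "send_rows", "payload": {
  "dr": [
    [0,0,0],
    [0,0,0],
    [0,0,0],
    [0,0,0],
    [0,0,0],
    [0,0,0],
    [0,0,0],
    [0,0,0]
  ],
  "xyz": [
    [0,-0.1,0],
    [0,-0.1,0],
    [0,-0.2,0],
    [0,-0.2,0],
    [0,-0.2,0],
    [0,-0.2,0],
    [0,-0.2,0],
    [0,-0.2,0]
  ],
  "jaw": [0,0,0,0,0,0,0,0]
}}

```text
time_s: 14.45
eef_pos: [0.5828, -0.2452, 0.1011]
eef_rot: [0.031, 0.922, -0.069, 0.379]
wrist_force: [-1.3, -7.5, -3.5]
opening: 0.003
grasp_force: 3.3
```

```bash
python3 - <<'E'
from plan import *
stat()
rows([((-10,-2,88),45),((-60,-2,140),45),((-60,0,240),25),((-40,0,245),0),((65,0,250),0),((65,0,190),0)])
E
```

```text
t 14.45 tip box [-10.3  12.9  87.6] zdir [ 0.703 -0.005 -0.711] F [-1.3 -7.5 -3.5] open 0.0 q [-0.79  0.25  2.1   1.32  0.45 -0.22]
dr [0.05, 0.06, 0.03] xyz [0.0, 1.5, 0.0]
dr [0.05, 0.06, 0.03] xyz [0.1, 1.5, -7.2]
dr [0.05, -3.28, 0.02] xyz [7.8, 1.4, -14.2]
dr [0.05, -7.44, 0.01] xyz [10.3, 1.4, -12.7]
dr [0.05, -7.44, 0.01] xyz [18.1, 1.4, -5.7]
dr [0.05, -7.44, 0.01] xyz [13.9, 1.3, -1.4]
```

The stop is reached: 7.5 N with no further motion. I'll back off and pull out.

{"api": "send_rows", "payload": {
  "dr": [
    [0,0,0],
    [0,0,0],
    [0,0,0],
    [0,0,0],
    [0,0,0],
    [0,0,0],
    [0,-0.8,0],
    [0,-1.6,0]
  ],
  "xyz": [
    [0,0.7,0],
    [0,1.5,0],
    [0,1.5,-1.5],
    [0,1.5,-3.5],
    [0,1.5,-6],
    [1,1.5,-8],
    [3,1.4,-10],
    [5,1.4,-12]
  ],
  "jaw": [0,0,0,0,0,0,0,0]
}}

```text
time_s: 15.45
eef_pos: [0.5312, -0.2493, 0.221]
eef_rot: [0.023, 0.952, -0.071, 0.297]
wrist_force: [0.9, 0.3, 0.0]
opening: 0.001
grasp_force: 0.0
```

```bash
python3 - <<'E'
from plan import *
stat()
rows([((-60,0,245),20),((-40,0,250),0),((0,0,250),0),((65,0,250),0),((65,0,190),0)])
t=ctrl.camera('top')[...,::-1]
s=ctrl.camera('scene')[...,::-1]
cv2.imwrite('pics/s5.png',np.hstack([cv2.resize(s[120:280,60:220],(400,400)),cv2.resize(t[150:260,290:400],(400,400))]))
P=project('top',[box2w([-14,33,95]),box2w([-14,-3,95])]);print(((P-[290,150])*400/110+[400,0]).round().tolist())
E
```

```text
t 15.45 tip box [-63.2   1.2 205.4] zdir [ 0.57  -0.002 -0.822] F [0.9 0.3 0. ] open 0.0 q [-0.83 -0.07  2.05  0.55  0.75  0.55]
dr [0.02, -2.45, 0.01] xyz [3.0, 0.1, -3.0]
dr [0.02, -5.79, 0.0] xyz [5.5, 0.1, -2.0]
dr [0.02, -5.79, 0.0] xyz [8.8, 0.1, 0.3]
dr [0.02, -5.79, 0.0] xyz [14.2, 0.1, 4.0]
dr [0.02, -5.79, 0.0] xyz [10.7, 0.1, 8.9]
[[606.0, 197.0], [668.0, 208.0]]
```

View pics/s5.png

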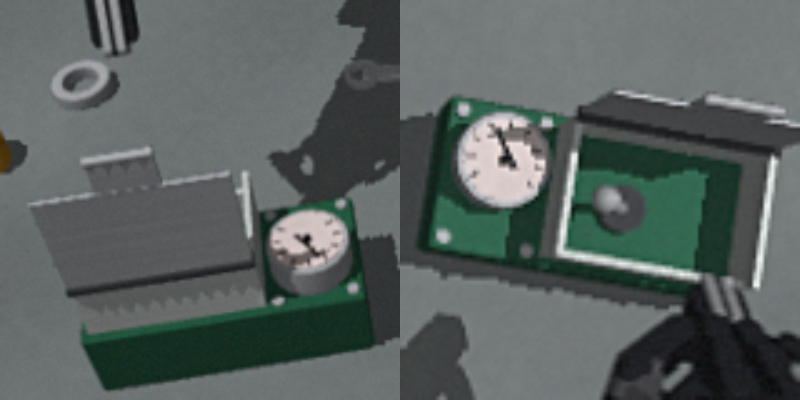

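The ball is now at (608,199) in the crop against (606,197) predicted for fully over, so the toggle is done. The flap is still upright. Next I'll go over the top to the back of the flap.

{"api": "send_rows", "payload": {
  "dr": [
    [0,-1.3,0],
    [0,-2.5,0],
    [0,-4,0],
    [0,-5.8,0],
    [0,-5.8,0],
    [0,-5.8,0],
    [0,-5.8,0],
    [0,-5.8,0]
  ],
  "xyz": [
    [1.5,0.1,-1.8],
    [3,0.1,-3.3],
    [4.2,0.1,-2.8],
    [5.5,0.1,-2],
    [8,0.1,-0.3],
    [11,0.1,1.8],
    [13,0.1,3.2],
    [14.2,0.1,4]
  ],
  "jaw": [0,0,0,0,0,0,0,0]
}}

```text
time_s: 16.55
eef_pos: [0.6708, -0.2706, 0.2683]
eef_rot: [0.0, 0.997, -0.073, 0.001]
wrist_force: [0.2, -0.3, 0.2]
opening: 0.0
grasp_force: 0.0
```

```bash
python3 - <<'E'
from plan import *
stat()
rows([((65,0,195),0),((45,0,195),0),((30,0,195),0),((20,0,195),0),((10,0,195),0),((0,0,195),0),((0,0,260),0)])
E
```

```text
t 16.55 tip box [ 67.3   1.1 249.3] zdir [ 0.002 -0.    -1.   ] F [ 0.2 -0.3  0.2] open 0.0 q [-0.55  0.49  1.16  0.    1.48  1.17]
dr [0.0, -0.02, 0.03] xyz [-0.2, 0.1, 5.4]
dr [0.0, -0.02, 0.03] xyz [-2.2, 0.1, 5.4]
dr [0.0, -0.02, 0.03] xyz [-3.7, 0.1, 5.4]
dr [0.0, -0.02, 0.03] xyz [-4.7, 0.1, 5.4]
dr [0.0, -0.02, 0.03] xyz [-5.7, 0.1, 5.4]
dr [0.0, -0.02, 0.03] xyz [-6.7, 0.1, 5.4]
dr [0.0, -0.02, 0.03] xyz [-6.7, 0.1, -1.1]
```

{"api": "send_rows", "payload": {
  "dr": [
    [0,0,0],
    [0,0,0],
    [0,0,0],
    [0,0,0],
    [0,0,0],
    [0,0,0],
    [0,0,0],
    [0,0,0]
  ],
  "xyz": [
    [-0.2,0,2],
    [-0.2,0.1,4],
    [-0.2,0.1,5.4],
    [-1,0.1,5.4],
    [-1.8,0.1,5.4],
    [-2.5,0.1,5.4],
    [-3,0.1,5.4],
    [-3.5,0.1,5.4]
  ],
  "jaw": [0,0,0,0,0,0,0,0]
}}

```text
time_s: 17.55
eef_pos: [0.6356, -0.2673, 0.2169]
eef_rot: [0.002, 0.997, -0.074, 0.003]
wrist_force: [-0.8, -0.7, 0.5]
opening: -0.002
grasp_force: 0.2
```

{"api": "send_rows", "payload": {
  "dr": [
    [0,0,0],
    [0,0,0],
    [0,0,0],
    [0,0,0],
    [0,0,0],
    [0,0,0],
    [0,0,0],
    [0,0,0]
  ],
  "xyz": [
    [-0.5,0,0],
    [-1,0,0],
    [-1.5,0,0],
    [-2,0,0],
    [-2.5,0,0],
    [-3,0,0],
    [-3.3,0,0],
    [-3.6,0,0]
  ],
  "jaw": [0,0,0,0,0,0,0,0]
}}

```text
time_s: 18.55
eef_pos: [0.6, -0.2618, 0.2161]
eef_rot: [0.002, 0.997, -0.074, 0.002]
wrist_force: [0.2, -0.1, 0.2]
opening: -0.003
grasp_force: 0.0
```

```bash
python3 - <<'E'
from plan import *
stat()
t=ctrl.camera('top')[...,::-1]
s=ctrl.camera('scene')[...,::-1]
cv2.imwrite('pics/s6.png',np.hstack([cv2.resize(s[120:280,60:220],(400,400)),cv2.resize(t[150:260,290:400],(400,400))]))
E
```

```text
t 18.55 tip box [ -4.   -0.9 197.1] zdir [ 0.005 -0.003 -1.   ] F [ 0.2 -0.1  0.2] open -0.0 q [-0.59  0.38  1.43 -0.    1.33  1.13]
```

View pics/s6.png

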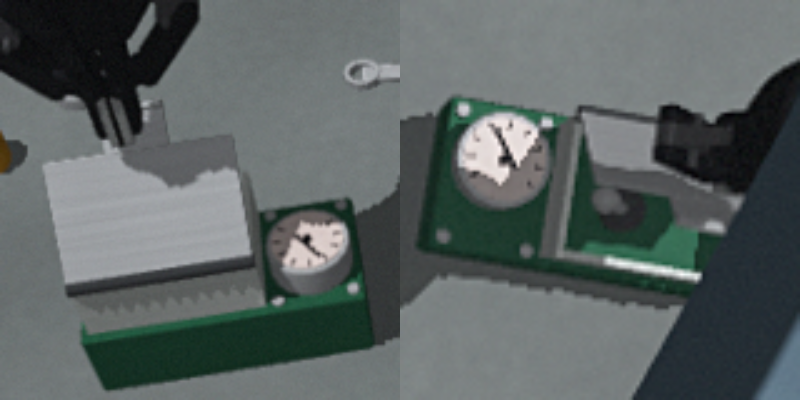

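The flap has left the finger (zero force) and was mid-fall at about 60° when the picture was taken. I'll raise the finger clear and check numerically against the starting pictures.

{"api": "send_rows", "payload": {
  "dr": [
    [0,0,0],
    [0,0,0],
    [0,0,0],
    [0,0,0],
    [0,0,0],
    [0,0,0],
    [0,0,0],
    [0,0,0]
  ],
  "xyz": [
    [0,0,-3],
    [0,0,-6],
    [0,0,-10],
    [-3,-3,-11],
    [-7,-7,-11],
    [-11,-11,-11],
    [-15,-15,-11],
    [-18,-19,-11]
  ],
  "jaw": [0,0,0,0,0,0,0,0]
}}

```text
time_s: 19.65
eef_pos: [0.4486, -0.0455, 0.3248]
eef_rot: [0.002, 0.997, -0.074, 0.003]
wrist_force: [0.5, 1.6, 0.8]
opening: 0.001
grasp_force: 0.0
```

```bash
python3 - <<'E'
from plan import *
stat()
for n,(r,c) in {'scene':(slice(170,280),slice(75,215)),'top':(slice(165,245),slice(290,402))}.items():
    a=cv2.imread(f'pics/{n}.png').astype(int);b=ctrl.camera(n)[...,::-1].astype(int);cv2.imwrite(f'pics/{n}_end.png',b)
    d=np.abs(a-b).max(2)
    print(n,'gauge box diff>25:',(d[r,c]>25).sum(),'of',d[r,c].size)
    if n=='top':print('dial box',(d[165:245,110:220]>25).sum())
    else:print('dial box',(d[120:215,290:410]>25).sum())
    ys,xs=np.where(d[r,c]>25)
    if len(ys):print(ys.min(),ys.max(),xs.min(),xs.max())
    # tongue shut: flap pixels at predicted places
    for y in(-50,-15,0,15,50):
        for x in(-72,-45):
            if abs(y)>20 and x<-50: continue
            u=project(n,[box2w([x,y,111])])[0].round().astype(int);print((x,y),a[u[1],u[0]].tolist(),b[u[1],u[0]].tolist())
E
```

```text
t 19.65 tip box [-186.1  190.3  305.8] zdir [ 0.005 -0.003 -1.   ] F [0.5 1.6 0.8] open 0.0 q [-0.36 -0.17  1.81 -0.    1.5   1.36]
scene gauge box diff>25: 0 of 15400
dial box 966
(-45, -50) [147, 145, 141] [149, 147, 144]
(-72, -15) [155, 152, 148] [163, 158, 155]
(-45, -15) [145, 142, 137] [151, 147, 145]
(-72, 0) [145, 141, 140] [145, 142, 139]
(-45, 0) [147, 144, 140] [152, 149, 146]
(-72, 15) [150, 148, 145] [152, 150, 147]
(-45, 15) [148, 146, 145] [153, 151, 147]
(-45, 50) [150, 148, 146] [155, 151, 149]
top gauge box diff>25: 2 of 8960
dial box 0
52 53 100 100
(-45, -50) [177, 171, 169] [186, 180, 177]
(-72, -15) [161, 158, 155] [167, 164, 162]
(-45, -15) [172, 166, 165] [181, 177, 175]
(-72, 0) [145, 143, 140] [153, 149, 147]
(-45, 0) [175, 172, 168] [184, 179, 176]
(-72, 15) [173, 168, 167] [182, 178, 175]
(-45, 15) [172, 169, 164] [186, 181, 177]
(-45, 50) [171, 168, 164] [185, 180, 177][ WARN:0@1.091] global loadsave.cpp:1063 imwrite_ Unsupported depth image for selected encoder is fallbacked to CV_8U.
```

The gauge flap is shut and matches the starting pictures in both views, and the dial box is unchanged in the top view. The arm is clear, so I'm handing in.

```bash
python3 -c "
from bench import ctrl
print(ctrl.hand_in())"
```

```text
the job is handed in; nothing more can be done
None
```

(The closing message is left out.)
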